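# Clamp the reactor lid ring and lock it with its pin

## Robot

A 6-joint arm with a two-finger parallel gripper is mounted at the origin on the work surface. World frame = base frame: x ahead of the robot, y to its left, z up, the work surface at z = 0. Lengths are in mm, angles in rad, forces in N, time in s.
With the tool pointing down it reaches from about 400 to 925 mm from the base axis. Payload 12.5 kg.
Tool frame: the origin (TCP) lies between the finger pads; the fingertips stand 14 mm ahead of it and the grasp point (between the pads) lies 5 mm behind it; x points along the fingers, y is the direction in which the jaws open and shut, and the axes are right-handed (so a half turn about x gives the same grasp; the last joint's range is limited). The gripper opens to 95 mm and grips with 3 to 60 N. Pads are 20 mm wide; open, the fingers measure 119 mm over their backs; the gripper's body (75 mm by 180 mm) begins 59 mm behind the grasp point.
Start: joints at [1.244, 0.491, 1.559, -0, 1.092, -0.106], TCP at [136.862, 609.847, 228.661] pointing down, gripper open.
Joint ranges: [-3.1, 3.1], [-0.84, 2.19], [0.05, 2.79], [-1.13, 4.28], [0.06, 2.93], [-2.69, 2.69]. Speed limits (rad/s): [2.22, 2.22, 2.79, 3.14, 3.14, 3.14].

## Interface

Orientations are given as [roll, pitch, yaw] about the fixed x, y, z axes, in that order (R = Rz(yaw) Ry(pitch) Rx(roll)).
In Python, from cell import env, cams gives the robot as it stands.
- The arm moves only by the tool carry_out, never from a script. Its arguments are lists of equal length, an entry for each row: "grip": the closure, from -1 (fully open) to 1 (shut); "linear": the shift along the tool's x, y, z scaled (see below), a list of three; "turn": the turn about the tool's x scaled (see below). In form: {"grip": [grip, ...], "linear": [[tx, ty, tz], ...], "turn": [turn, ...]}. A call has 1 to 5 rows; each row shifts and turns the commanded pose from where the row before left it, along the tool's axes as they then stand; what a row does not reach is not made up. The controller multiplies each number of a shift by 0.5 m and each number of a turn by 180 degrees. A row lasts 1/10 s, in which the tool goes at most 50 mm and 8.59 degrees, less where a joint would pass 70% of its speed; a pose out of reach is approached as far as the arm can. A call with a number of a shift or a turn outside -1 to 1 is refused whole. A call with a gripper value outside its range is refused whole. The fingers move at their own pace and stop on an object; the grip force is fixed at half the most. Time passes only in rows, so rows that do not move let the fingers close. It gives the time, the measured TCP pose, the force and the opening at its end, in the units of the state.
- env.state(): the state, without advancing time (a new reading comes with each control period).
- cams.read_camera(name): name is "scene" or "side" or "wrist"; returns the picture (400x640x3 uint8, blue, green, red); there is no depth.
- cams.camera_info(name): a dict with "fx", "fy", "cx", "cy" (pixels), "view" (4x4, takes a point from world to camera coordinates). Camera axes: x right, y down, z forward; pixel columns grow to the right and rows downward; lengths in mm; the calibration is good to about 2 mm. A picture is of the moment at which its call begins: read the wrist's pose just before it. camera_info takes no time and is no camera call; for the wrist camera it gives the pose at the moment of the call.
- env.job_done(): hands the job in, once; it reports no verdict.
The state is a dict: "t": time; "joints": joint angles; "qvel": joint speeds; "tau": joint torques, N m; "eef_pos": TCP position; "tcp_rot": TCP orientation; "ft_force": force on the tool from outside, world axes, zero at the start; "moment": the same for the moment, N m; "opening": opening from 0.0 (shut) to 1.0 (fully open).
Only numpy, scipy, OpenCV 4.12 (cv2) and the standard library are available. Lean on these libraries where they do the work, as an engineer would, in place of code of your own. Each camera call takes 0.05 s, during which the arm holds its last target. There are 200 camera calls.

## Task

Swing the hinged half of the reactor's clamp ring fully shut, then push the long red-headed pin down through the two aligned lugs until its head sits on them. Let go of the pin and pinch the two lugs together from outside between the fingers, firmly (about 15 N), and finish like that, still squeezing the ring shut. Leave the short yellow-headed pin and the other things on the bench where they are.

Things in the scene. Friction and masses are not known exactly. Their poses are not given: they have to be found in the camera images.
- reactor: Glass reactor full of orange beads, steel lid, on a grey base plate 200 x 110 x 12 mm, fixed. Origin: underside of the plate, on the vessel's axis; x runs from the front lugs to the hinge, z up. Clamp ring round the lid (outer radius 52 mm, z 72 to 92 mm): fixed blue half on the -y side, hinged aluminium half on the +y side. Only the post stands higher than 108 mm.
- ring (a joint): Opening angle of the hinged aluminium half, rad: 0 fully shut (hard stop, holes aligned), up to 1.2 open. Vertical axis through hinge; opening turns it clockwise seen from above, away from the blue half. Stiff hinge (about 0.15 N m friction, no spring): it stays where it is left.
- hinge (a point): On the hinge axis, at the height of the lugs' top (92 mm). Fixed to the reactor, 60 mm along its +x axis.
- post_top (a point): Centre of the top of the green upright post on the hinged half, 135 mm above the bench: round, 14 mm diameter, free to grip over its upper 40 mm, to pull or push the half shut. 106 mm from the hinge axis, moves with the half; when shut it is at (-20, +70) mm in the reactor's x, y.
- hole (a point): Centre of the mouth of the pin hole in the shut ring, on the lugs' top face, 92 mm above the bench; fixed to the reactor, 74 mm along its -x axis. Vertical hole 12.5 mm in diameter, through the upper (aluminium) lug plate, 9 mm thick, a 2 mm gap and the lower (blue) plate, 9 mm thick.
- ring_lug: Front lug of the hinged aluminium half: plate with the hole (top at 92 mm) and an upright cheek, 66 to 92 mm above the bench, its flat outer face looking to +y, 21 mm from the hole's axis and reaching 16 mm before to 30 mm behind it in x. Shut, the two lugs are 42 mm wide over the outer faces. Origin: on the hole's axis at bench height; axes parallel to the reactor's when shut.
- fixed_half: The fixed blue half of the ring with its front lug, mirror image: the flat outer face of its cheek looks to -y, 21 mm from the hole's axis, 66 to 92 mm above the bench. Origin and axes as reactor.
- pin_stand: Light wooden block 60 x 150 x 50 mm (x, y, z), fixed, with two vertical holes 12 mm in diameter, 45 mm either side of its middle along y, in which the two pins stand. Origin: centre of the underside.
- pin: Long pin, about 50 g, upright in one hole of the stand: steel shaft 10 mm diameter, 38 mm long, chamfered tip; red cylindrical head 20 mm diameter, 32 mm tall. Origin: tip of the shaft, z towards the head (head at 38 to 70 mm). In the stand the tip is 12 mm above the bench, home in the lugs 54 mm (head's underside at 92 mm). Grip the upper part of the head to keep the fingertips off the lugs.
- short_pin: Bystander, not for this job: the same kind of pin with a yellow head and a shaft of only 16 mm, in the other hole of the stand. Origin: its tip.
- amber_bottle: Bystander: amber jar with blue cap, 60 mm diameter, 125 mm tall. Origin: centre of its underside.
- beaker: Bystander: open glass beaker, 68 mm diameter, 90 mm tall. Origin: centre of its underside.
- flask: Bystander: green conical flask, 84 mm diameter at the foot, 118 mm tall. Origin: centre of its underside.
- molecule: Bystander: ball-and-stick model, about 115 mm across, 70 mm tall, black, red and white balls. Origin: under its middle.
- dish: Bystander: white dish, 90 mm diameter, 20 mm tall. Origin: centre of its underside.
- spatula: Bystander: spatula lying on the bench, 160 mm long. Origin: about its middle.

How it is judged (in metres and radians):
On the way, in this order (a step that is already met when the one before it is completed fails the run):
1. the hinged half is swung shut, the pin not yet in (value of joint ring below 0.03 rad and horizontal distance between pin and hole above 0.03 m), for 0.2 s.
2. the long pin is through both lugs, its head down on them (z of pin in the frame of reactor between 0.05 and 0.058 m and horizontal distance between pin and hole below 0.004 m and angle between the z axis of pin and the z axis of reactor, either way round below 0.12 rad), for 0.2 s.
At the end, for the whole second after the job is handed in: Ring shut (joint below 0.02 rad); long pin in the hole (4 mm of its axis, 0.12 rad of upright), head within 4 mm of the lugs; fingers press on the aluminium lug and on the blue half with over 3 N each, not on the pin, at the end and for the second after (all of step 2 and value of joint ring below 0.02 rad and contact force between the fingers and ring_lug above 3 N and contact force between the fingers and fixed_half above 3 N and contact force between the fingers and pin below 1 N); the arm keeps its last pose, push and grip.
It fails at once if a bystander is moved by more than 30 mm or the short pin is pulled out (distance of short_pin from where it was at the start of the episode above 0.015 m or distance of any of amber_bottle, beaker, flask, molecule, dish, spatula from where it was at the start of the episode above 0.03 m).
It also fails if it takes over 59 s, if anything falls off the work surface, if the arm or the gripper's body presses on something with over 40 N, if the wrist force passes 120 N, or if a joint passes its speed limit or range.

## Working session

There is one attempt and no reset: what is moved stays moved. The work goes in short steps, Python scripts to look and compute and a tool call to move; the robot and the scene stay as the last step left them, time stands still between calls to the robot, and variables do not carry over. Pictures are saved under pics/ and viewed, about 8 in all and at most 12, crops included, and the job is handed in when it is done.

Besides the shell and the picture viewer there is one more tool, called after "Call:" in YAML: its name, and indented under it one key for each argument. carry_out: Moves the arm, as the interface text tells. Shifts and turns lie within -1 to 1; 1 stands for 0.5 m of shift or 180 degrees of turn. Its arguments: {"type":"object","properties":{"grip":{"type":"array"},"linear":{"type":"array"},"turn":{"type":"array"}},"required":["grip","linear","turn"]}

```bash
mkdir -p pics; ls
cat > h.py <<'E'
from cell import env, cams
import numpy as np, cv2
from scipy.spatial.transform import Rotation as R
def ray(n,u,v,z,info=None):
    c=info or cams.camera_info(n); V=np.array(c["view"]); Rm=V[:3,:3]; o=-Rm.T@V[:3,3]
    d=Rm.T@np.array([(u-c["cx"])/c["fx"],(v-c["cy"])/c["fy"],1]); return o+d*(z-o[2])/d[2]
def proj(n,p,info=None):
    c=info or cams.camera_info(n); V=np.array(c["view"]); q=V[:3,:3]@np.array(p)+V[:3,3]
    return np.array([c["fx"]*q[0]/q[2]+c["cx"],c["fy"]*q[1]/q[2]+c["cy"]])
E
python3 - <<'E'
from h import *
print(env.state())
for n in("scene","side","wrist"):
    c=cams.camera_info(n);V=np.array(c["view"]);print(n,c["fx"],(-V[:3,:3].T@V[:3,3]).round(),V[2,:3].round(2))
a=cams.read_camera("scene");b=cams.read_camera("side")
cv2.imwrite("pics/scene.png",a);cv2.imwrite("pics/side.png",b)
E
```

```text
pics
{'t': 0.0, 'joints': array([ 1.24438636e+00,  4.91580582e-01,  1.55947224e+00, -3.38500616e-05,
        1.09168948e+00, -1.05579886e-01]), 'qvel': array([-0.00071836, -0.00046064,  0.00125693,  0.00018091, -0.00151807,
       -0.00035129]), 'tau': array([ 5.10648297e-04, -6.12652659e+01, -2.58171380e+01,  6.93005277e-02,
        4.82044020e-02, -9.45706302e-05]), 'eef_pos': array([136.79651442, 609.60277689, 228.04083006]), 'tcp_rot': array([-1.65026909,  1.56964629, -1.87108355]), 'ft_force': array([ 0.46819282, -0.77600854, -0.14376719]), 'moment': array([ 0.00043026, -0.01274988, -0.01579068]), 'opening': 1.0008857880589994}
scene 412.23411158896783 [1450. -277. 1078.] [-0.63  0.22 -0.74]
side 378.018093019756 [ 511. -702.  773.] [ 0.08  0.72 -0.69]
wrist 287.0001297712725 [ 67. 627. 385.] [ 0.25 -0.06 -0.97]
```

View pics/scene.png

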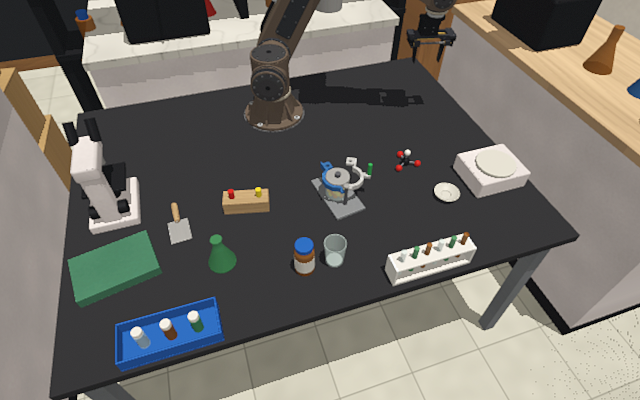

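View pics/side.png

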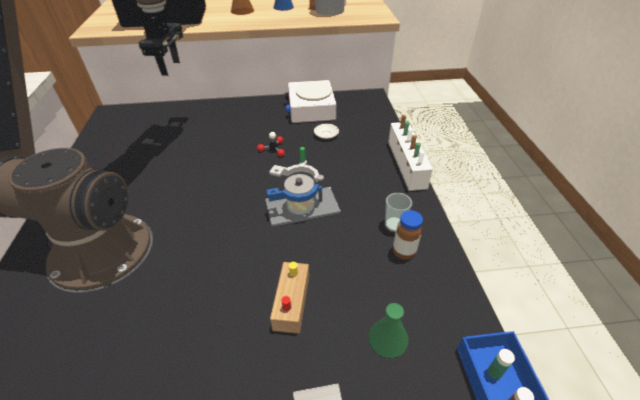

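Scene: reactor around (340,185), post (370,168), pin stand (246,200), red head (231,194). Side: reactor (300,190), post (303,155), red head (286,303). I'll zoom in on both.

Run:
```python
import cv2,numpy as np
a=cv2.imread("pics/scene.png");b=cv2.imread("pics/side.png")
f=lambda im,x,y:cv2.resize(im[y:y+60,x:x+80],(400,300),interpolation=cv2.INTER_CUBIC)
f2=lambda im,x,y:cv2.resize(im[y:y+75,x:x+100],(400,300),interpolation=cv2.INTER_CUBIC)
o=np.vstack([np.hstack([f(a,305,155),f2(b,250,145)]),np.hstack([f(a,210,170),f2(b,250,258)])])
cv2.imwrite("pics/crop.png",o)
```

```text
(no output)
```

View pics/crop.png

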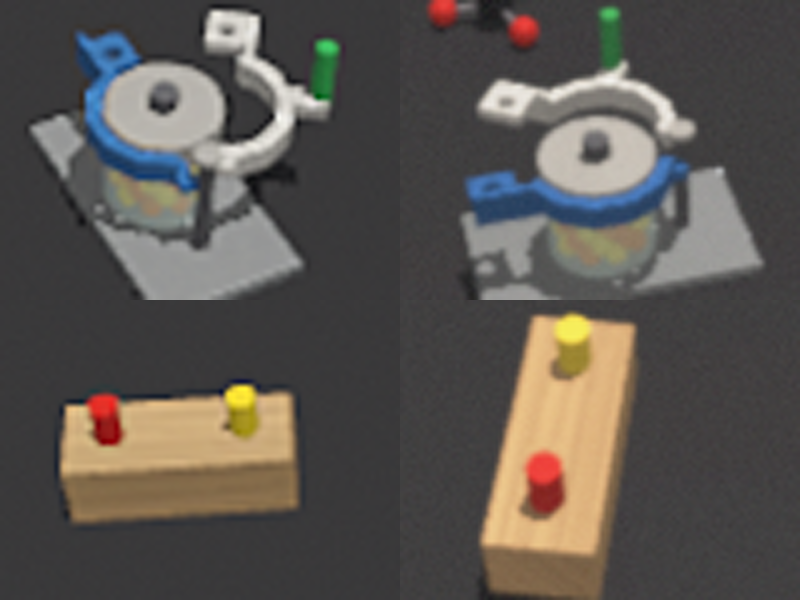

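Run:
```python
from h import *
P={"post":(135,(370.2,164.2),(302.25,148.3)),"bluehole":(81,(328,165),(273.25,191.25)),"alhole":(92,(351,161),(276.75,170)),
"hinge":(92,(346.4,186),(320.5,177)),"knob":(106,(337.6,173.5),(298.7,180)),"platefar":(12,(365.4,208),(340.5,211.25)),
"red":(82,(230.6,190.4),(286,298)),"yel":(82,(258.2,188.2),(293,264.3))}
for k,(z,a,b) in P.items(): print(k,ray("scene",*a,z).round(1),ray("side",*b,z).round(1))
```

```text
post [554.5 200.6 135. ] [553.5 200.2 135. ]
bluehole [461.9  85.1  81. ] [462.3  84.7  81. ]
alhole [478.1 164.5  92. ] [475.1 163.2  92. ]
hinge [586.4 106.5  92. ] [596.7 116.5  92. ]
knob [535.5  93.3 106. ] [534.3  94.2 106. ]
platefar [633.2 162.8  12. ] [646.3  53.5  12. ]
red [ 480.1 -259.8   82. ] [ 481.5 -257.7   82. ]
yel [ 497.9 -171.5   82. ] [ 501.4 -171.7   82. ]
```

```bash
cat >> h.py <<'E'
def plan(x,y,z,jaw=None):
    """tool-axis shift (units of .5 m) to world TCP x,y,z; turn (units of pi) so that jaw axis is at world angle jaw deg"""
    s=env.state(); M=R.from_euler("xyz",s["tcp_rot"]).as_matrix(); d=np.array([x,y,z])-s["eef_pos"]
    t=None; a=np.degrees(np.arctan2(M[1,1],M[0,1]))
    if jaw is not None:
        t=(jaw-a+90)%180-90; t=-t/180   # tool x points down
    print("pos",s["eef_pos"].round(1),"jaw",a.round(2),"d",d.round(1),"lin",(M.T@d/500).round(4),"turn",t,"tilt",M[:,0].round(3),"F",s["ft_force"].round(1),"op",round(s["opening"],3),"t",round(s["t"],2),"q6",s["joints"][5].round(2))
E
python3 -c "
from h import *
plan(554,200.4,228,39)"
```

```text
pos [136.8 609.6 228.1] jaw 77.35 d [ 4.172e+02 -4.092e+02 -1.000e-01] lin [ 8.000e-04 -6.159e-01  9.934e-01] turn 0.21305253893591442 tilt [-0.    -0.001 -1.   ] F [0.1 0.3 0.6] op 0.999 t 0.1 q6 -0.11
```

Call:
carry_out:
  grip: [-1,-1,-1,-1,-1]
  linear:
    - [0,-0.05,0.08]
    - [0,-0.05,0.08]
    - [0,-0.05,0.08]
    - [0,-0.05,0.08]
    - [0,-0.05,0.08]
  turn: [0,0,0,0,0]

```text
t: 0.6
eef_pos: [305.6, 442.6, 228.5]
tcp_rot: [-2.206, 1.571, -2.427]
ft_force: [0.8, 0.2, 0.5]
opening: 0.998
```

Call:
carry_out:
  grip: [-1,-1,-1,-1,-1]
  linear:
    - [0,-0.05,0.08]
    - [0,-0.05,0.08]
    - [0,-0.05,0.08]
    - [0,-0.05,0.08]
    - [0,-0.05,0.08]
  turn: [0,0,0,0,0]

```text
t: 1.1
eef_pos: [473.5, 276.7, 228.5]
tcp_rot: [-2.909, 1.571, -3.13]
ft_force: [0.8, 1.6, 0.3]
opening: 1.0
```

Call:
carry_out:
  grip: [-1,-1,-1,-1,-1]
  linear:
    - [0,0,0]
    - [0,0,0]
    - [0,0,0]
    - [0,0,0]
    - [0,0,0]
  turn: [0.043,0.043,0.043,0.043,0.041]

```text
t: 1.6
eef_pos: [472.3, 278.2, 228.4]
tcp_rot: [-1.956, 1.57, -2.851]
ft_force: [0.6, 0.2, -0.2]
opening: 1.0
```

```bash
python3 -c "
from h import *
plan(554,200.4,228,39)
s=cams.camera_info('wrist'); print(proj('wrist',(554,200.4,135)),proj('wrist',(476,163,92)))
cv2.imwrite('pics/w1.png',cams.read_camera('wrist'))"
```

```text
pos [472.3 278.2 228.4] jaw 38.68 d [ 81.7 -77.8  -0.4] lin [0.0006 0.0303 0.2236] turn -0.0017578877060335193 tilt [-0.001 -0.    -1.   ] F [ 0.6  0.2 -0.2] op 1.0 t 1.6 q6 -0.26
[333.61257851 310.58284922] [257.75553783 271.50496412]
```

View pics/w1.png

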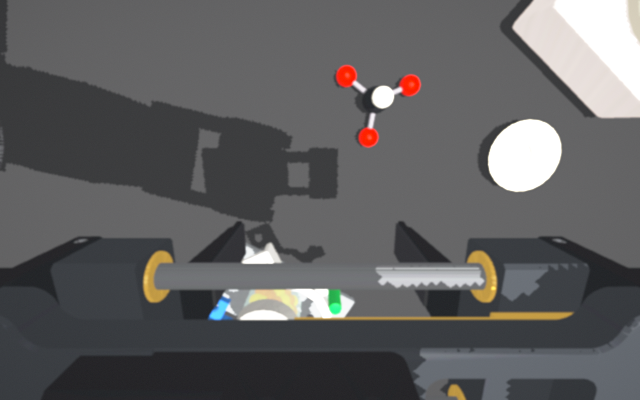

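The wrist view shows the post at (335,300), and the prediction was (334,311), so they agree. I'll go over the post, descend and grip it.

Call:
carry_out:
  grip: [-1,-1,-1,-1]
  linear:
    - [0,0.01,0.075]
    - [0,0.01,0.075]
    - [0,0.01,0.074]
    - [0,0,0]
  turn: [0,0,0,0]

```text
t: 2.05
eef_pos: [557.0, 198.1, 228.1]
tcp_rot: [0.04, 1.57, -0.85]
ft_force: [0.6, 0.5, 0.6]
opening: 0.999
```

Call:
carry_out:
  grip: [-1,-1,-1,-1]
  linear:
    - [0.08,0,0]
    - [0.08,0,0]
    - [0.055,0,0]
    - [0,0,0]
  turn: [0,0,0,0]

```text
t: 2.45
eef_pos: [552.5, 200.7, 117.8]
tcp_rot: [-2.043, 1.564, -2.931]
ft_force: [-0.4, -0.3, 0.5]
opening: 1.001
```

```bash
python3 -c "
from h import *
plan(554,200.4,120,39)
cv2.imwrite('pics/s2.png',np.hstack([cv2.resize(cams.read_camera('side')[100:240,220:360],(400,400)),cv2.resize(cams.read_camera('scene')[110:230,290:410],(400,400))]))"
```

```text
pos [552.5 200.7 117.8] jaw 39.13 d [ 1.5 -0.3  2.2] lin [-0.0044  0.002   0.0023] turn 0.0007131820725594669 tilt [-0.006 -0.001 -1.   ] F [-0.4 -0.3  0.5] op 1.001 t 2.45 q6 -0.45
```

View pics/s2.png

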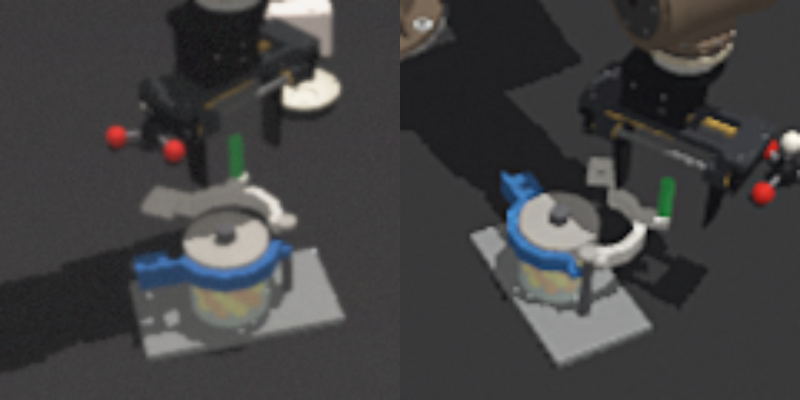

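The post stands centrally between the fingers in both views, so I'll grip it.

Call:
carry_out:
  grip: [1,1,1,1,1]
  linear:
    - [0,0,0]
    - [0,0,0]
    - [0,0,0]
    - [0,0,0]
    - [0,0,0]
  turn: [0,0,0,0,0]

```text
t: 3.05
eef_pos: [554.6, 200.8, 121.5]
tcp_rot: [1.291, 1.57, 0.401]
ft_force: [-0.8, -0.4, 0.1]
opening: 0.638
```

Call:
carry_out:
  grip: [1,1,1,1,1]
  linear:
    - [0,0,0]
    - [0,0,0]
    - [0,0,0]
    - [0,0,0]
    - [0,0,0]
  turn: [0,0,0,0,0]

```text
t: 3.55
eef_pos: [554.6, 200.7, 121.1]
tcp_rot: [2.691, 1.571, 1.801]
ft_force: [0.1, -0.3, -0.6]
opening: 0.215
```

Run:
```python
from h import *
psi=np.arctan2(94-85,535-462.); c,s=np.cos(psi),np.sin(psi); h=np.array([535+60*c,94+60*s])
print(np.degrees(psi),h)
for th in(.586,.45,.3,.15,0,-.02):
    a=psi+np.arctan2(70,-80)-th; print(th,(h+106.3*np.array([np.cos(a),np.sin(a)])).round(1))
p=h+106.3*np.array([np.cos(a),np.sin(a)]);plan(*p,118,39)
```

```text
7.028396238949604 [594.54913782 101.34167453]
0.586 [554.3 199.7]
0.45 [541.3 193.3]
0.3 [528.2 184.4]
0.15 [516.5 173.5]
0 [506.6 161. ]
-0.02 [505.4 159.3]
pos [554.6 200.7 121.1] jaw 39.01 d [-49.1 -41.5  -3.1] lin [ 0.0062 -0.1286  0.0026] turn 3.735647692385176e-05 tilt [-0.  0. -1.] F [ 0.1 -0.3 -0.6] op 0.215 t 3.55 q6 -0.45
```

Call:
carry_out:
  grip: [1,1,1,1,1]
  linear:
    - [0,0,0]
    - [0,0,0]
    - [0,-0.016,-0.0035]
    - [0,-0.016,-0.0025]
    - [0,-0.016,-0.0015]
  turn: [0,0,0,0,0]

```text
t: 4.05
eef_pos: [532.9, 189.5, 121.2]
tcp_rot: [2.446, 1.569, 1.556]
ft_force: [-1.4, 6.1, -0.3]
opening: 0.141
```

Call:
carry_out:
  grip: [1,1,1,1,1]
  linear:
    - [0,-0.016,-0.0005]
    - [0,-0.016,0.0005]
    - [0,-0.016,0.0015]
    - [0,-0.016,0.003]
    - [0,-0.013,0.0035]
  turn: [0,0,0,0,0]

```text
t: 4.55
eef_pos: [506.0, 160.7, 121.3]
tcp_rot: [1.058, 1.57, 0.168]
ft_force: [2.7, 2.7, 1.1]
opening: 0.139
```

Call:
carry_out:
  grip: [1,1]
  linear:
    - [0,-0.002,0]
    - [0,0,0]
  turn: [0,0,0]

```text
invalid input at $.turn: expected 2 entries
```

```bash
python3 -c "
from h import *
plan(505.4,159.3,120,39)"
```

```text
pos [506.  160.7 121.3] jaw 39.01 d [-0.6 -1.4 -1.3] lin [ 0.0027 -0.0028  0.0015] turn 8.042108562094086e-05 tilt [ 0.001  0.    -1.   ] F [2.7 2.7 1.1] op 0.139 t 4.55 q6 -0.5
```

Call:
carry_out:
  grip: [1,1,1]
  linear:
    - [0,-0.004,0]
    - [0,0,0]
    - [0,0,0]
  turn: [0,0,0]

```text
t: 4.85
eef_pos: [505.0, 159.5, 121.3]
tcp_rot: [0.322, 1.57, -0.568]
ft_force: [3.7, -1.9, 3.0]
opening: 0.142
```

Call:
carry_out:
  grip: [1,1,1]
  linear:
    - [0,-0.004,0]
    - [0,0,0]
    - [0,0,0]
  turn: [0,0,0]

```text
t: 5.15
eef_pos: [504.8, 159.4, 121.4]
tcp_rot: [1.224, 1.566, 0.334]
ft_force: [9.9, 5.0, -2.0]
opening: 0.142
```

The post moved only 0.2 mm for 2 mm commanded, with the force up to 11 N, so the ring is at the stop. I'll ease off, release and rise.

Call:
carry_out:
  grip: [1,-1,-1,-1,-1]
  linear:
    - [0,0.004,0]
    - [0,0,0]
    - [0,0,0]
    - [0,0,0]
    - [0,0,0]
  turn: [0,0,0,0,0]

```text
t: 5.65
eef_pos: [504.2, 159.9, 121.0]
tcp_rot: [-2.236, 1.57, -3.126]
ft_force: [-0.0, 0.1, 0.4]
opening: 0.42
```

Call:
carry_out:
  grip: [-1,-1,-1,-1,-1]
  linear:
    - [-0.03,0,0]
    - [-0.07,0,0]
    - [-0.07,0,0]
    - [-0.07,0,0]
    - [-0.05,0,0]
  turn: [0,0,0,0,0]

```text
t: 6.15
eef_pos: [504.6, 160.0, 268.3]
tcp_rot: [1.193, 1.569, 0.303]
ft_force: [-0.6, -0.3, 0.4]
opening: 0.839
```

```bash
python3 -c "
from h import *
plan(480.8,-258.7,270,12)
c=cams.camera_info('wrist'); V=np.array(c['view']);print((-V[:3,:3].T@V[:3,3]).round(),V[2,:3].round(3),[ray('wrist',320,v,90).round() for v in (100,200)])
cv2.imwrite('pics/a2.png',cams.read_camera('scene'));cv2.imwrite('pics/b2.png',cams.read_camera('side'))
a=cv2.imread('pics/a2.png');b=cv2.imread('pics/b2.png')
cv2.imwrite('pics/c2.png',np.hstack([cv2.resize(a[150:200,310:360],(400,400),interpolation=2),cv2.resize(b[155:205,255:305],(400,400),interpolation=2)]))
"
```

```text
pos [504.6 160.  268.3] jaw 39.01 d [ -23.8 -418.7    1.7] lin [-0.0038 -0.564   0.6207] turn 0.15004905915106884 tilt [ 0.002  0.    -1.   ] F [-0.6 -0.3  0.4] op 0.839 t 6.15 q6 -0.5
[460. 217. 425.] [ 0.163 -0.199 -0.966] [array([446., 235.,  90.]), array([519., 146.,  90.])]
```

View pics/c2.png

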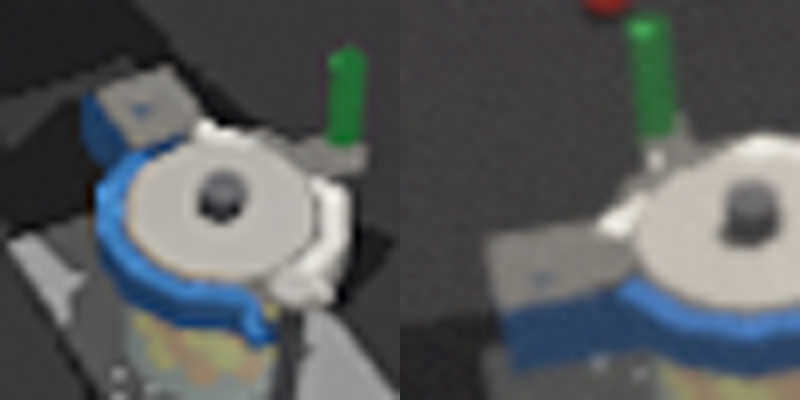

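Both views show the ring shut, with the hole at about (328,164) in scene and (273,190) in side. I'll get a closer wrist view of it, with the jaws turned to 97°.

Call:
carry_out:
  grip: [-1,-1,-1,-1,-1]
  linear:
    - [0.04,-0.004,0.06]
    - [0.05,-0.005,0.06]
    - [0.046,-0.005,0.062]
    - [0,0,0]
    - [0,0,0]
  turn: [0,0,0,-0.046,-0.046]

```text
t: 6.75
eef_pos: [556.0, 83.9, 196.0]
tcp_rot: [-2.553, 1.567, 3.133]
ft_force: [0.2, 0.2, -0.1]
opening: 0.999
```

Call:
carry_out:
  grip: [-1,-1,-1,-1,-1]
  linear:
    - [0,0,0]
    - [0,0,0]
    - [0,0,0]
    - [0,0,0]
    - [0,0,0]
  turn: [-0.046,-0.046,-0.046,-0.046,-0.046]

```text
t: 7.25
eef_pos: [555.9, 84.8, 197.0]
tcp_rot: [2.973, 1.569, 3.101]
ft_force: [0.1, -0.7, -0.3]
opening: 0.999
```

```bash
python3 -c "
from h import *
plan(480.8,-258.7,200,97)
print(ray('scene',327.9,163.75,92),ray('side',272.9,189.6,92))
print(proj('wrist',(462,85,92)))
for n in (1,2):
  im=cams.read_camera('wrist');cv2.imwrite('pics/w%d.png'%(n+1),im)
"
```

```text
pos [555.9  84.8 197. ] jaw 97.31 d [ -75.1 -343.5    3. ] lin [-0.0057 -0.6623 -0.2363] turn 0.0017003540116946503 tilt [-0.002  0.    -1.   ] F [ 0.1 -0.7 -0.3] op 0.999 t 7.25 q6 -1.66
[466.74831868  82.84399294  92.        ] [462.28375317  79.03906765  92.        ]
[332.55792012  95.22117618]
```

View pics/w3.png

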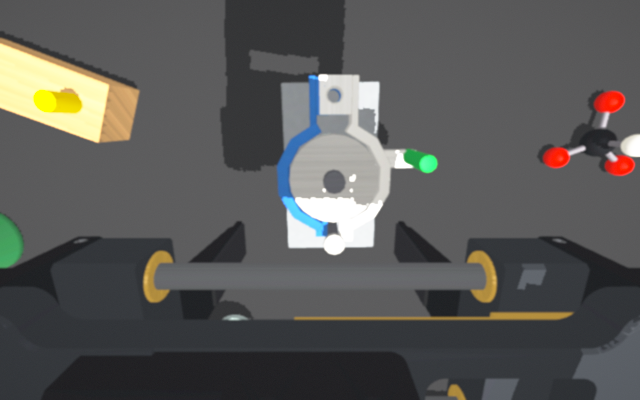

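```bash
python3 -c "
from h import *
im=(cv2.imread('pics/w2.png').astype(float)+cv2.imread('pics/w3.png'))/2
print(im[85:106,324:345].mean(2).astype(int))
g=im.mean(2)[86:105,326:344]; w=np.clip(105-g,0,None);yy,xx=np.mgrid[86:105,326:344]
print((w*xx).sum()/w.sum(),(w*yy).sum()/w.sum())
for n,u,v,z in(('hole',334.3,95.5,92),('hinge',334.5,243,96),('post',429,163,135),('knob',334,181,106),('yel',41,100,82)): print(n,ray('wrist',u,v,z).round(1))
"
```

```text
[[222 222 225 227 228 227 224 220 218 217 217 217 218 219 221 222 222 223
  224 226 226]
 [222 223 224 226 226 223 217 209 206 205 206 207 208 210 214 218 221 223
  225 225 226]
 [224 224 224 224 221 216 207 198 192 192 193 195 197 200 206 211 217 221
  224 225 226]
 [225 224 222 219 211 201 189 177 167 166 168 173 181 189 196 202 210 218
  223 225 226]
 [225 223 219 211 197 179 160 147 138 135 135 139 152 168 184 194 204 213
  221 225 226]
 [224 221 214 201 183 162 145 139 136 134 130 125 128 143 164 184 198 209
  217 224 226]
 [224 218 207 189 169 153 145 144 144 142 140 134 126 127 143 170 190 205
  214 222 226]
 [222 215 199 178 158 149 147 147 146 146 145 143 135 127 131 154 181 200
  211 220 225]
 [222 213 194 172 154 148 147 146 147 147 147 147 143 135 129 143 172 196
  209 219 224]
 [221 211 190 167 152 147 147 147 147 148 147 147 146 140 130 137 165 192
  209 218 224]
 [221 210 189 166 152 147 147 146 147 147 147 147 147 142 133 136 163 192
  210 219 225]
 [221 212 193 169 154 147 147 147 147 147 148 148 146 143 136 139 166 195
  211 220 225]
 [222 215 197 174 155 147 147 14
[... 275 characters left out ...]
5 146 147 147 149 161 185 205 216
  223 225 226]
 [224 224 223 219 213 198 181 166 157 154 155 157 162 171 186 203 214 221
  223 225 226]
 [224 224 224 224 222 218 208 194 184 180 181 184 190 199 209 215 220 222
  224 225 226]
 [224 224 225 226 226 225 221 213 209 208 208 209 212 216 219 221 222 223
  224 225 225]
 [224 224 225 226 228 228 225 222 220 220 220 219 220 222 222 222 222 223
  223 224 225]
 [224 224 225 226 228 228 226 224 224 225 224 223 223 223 223 223 222 223
  223 225 226]]
nan nan
hole [462.1  86.9  92. ]
hinge [596.5 105.3  96. ]
post [505.4 163.8 135. ]
knob [533.9  95.8 106. ]
yel [ 497.5 -174.3   82. ]<string>:6: RuntimeWarning: invalid value encountered in scalar divide
```

Call:
carry_out:
  grip: [-1,-1,-1,-1,-1]
  linear:
    - [0,-0.085,-0.006]
    - [0,-0.085,-0.006]
    - [0,-0.085,-0.006]
    - [0,-0.085,-0.006]
    - [0,-0.085,-0.006]
  turn: [0,0,0,0,0]

```text
t: 7.85
eef_pos: [566.9, -129.5, 197.5]
tcp_rot: [2.529, 1.57, 2.645]
ft_force: [-0.7, 0.8, -0.1]
opening: 1.0
```

Call:
carry_out:
  grip: [-1,-1,-1,-1,-1]
  linear:
    - [0.01,-0.085,-0.006]
    - [0.01,-0.085,-0.006]
    - [0,-0.09,-0.007]
    - [0,0,0]
    - [0,0,0]
  turn: [0,0,0,0,0]

```text
t: 8.35
eef_pos: [573.1, -258.7, 187.1]
tcp_rot: [2.332, 1.569, 2.448]
ft_force: [0.9, 0.4, 0.7]
opening: 0.999
```

```bash
python3 -c "
from h import *
plan(480.8,-258.7,120,97)
print(proj('wrist',(480.8,-258.7,82)))
im=cams.read_camera('wrist')
m=cv2.inRange(cv2.cvtColor(im,cv2.COLOR_BGR2HSV),(170,120,60),(180,255,255))|cv2.inRange(cv2.cvtColor(im,cv2.COLOR_BGR2HSV),(0,120,60),(5,255,255))
m=m[:230];n,l,s,c=cv2.connectedComponentsWithStats(m);print(s,c)
print(cams.camera_info('wrist'))
cv2.imwrite('pics/w4.png',im);cv2.imwrite('pics/w4c.png',np.hstack([cv2.resize(im[60:160,270:380],(440,400),interpolation=2),cv2.resize(im[:300,100:550],(360,240))[0:240].repeat(1,0) if 0 else cv2.copyMakeBorder(cv2.resize(im,(360,225)),0,175,0,0,0)]))
"
```

```text
pos [ 573.1 -258.7  187.1] jaw 96.66 d [-92.3   0.  -67.1] lin [ 0.1345  0.0212 -0.1831] turn -0.001886962291312402 tilt [-0.001  0.001 -1.   ] F [0.9 0.4 0.7] op 0.999 t 8.35 q6 -2.22
[330.74938239  96.91522303]
[[     0      0    640    230 146791]
 [   319     86     22     24    409]] [[319.4729309  114.54758125]
 [329.21515892  97.42298289]]
{'fx': 287.0001297712725, 'fy': 287.0001297712725, 'cx': 319.6266198991682, 'cy': 197.4967003971673, 'view': array([[-1.17826956e-01,  9.93034098e-01,  2.96487230e-04,
         3.22377375e+02],
       [ 9.60255423e-01,  1.13861564e-01,  2.54843219e-01,
        -5.40384921e+02],
       [ 2.53034248e-01,  3.03121042e-02, -9.66982340e-01,
         2.13672344e+02],
       [ 0.00000000e+00,  0.00000000e+00,  0.00000000e+00,
         1.00000000e+00]])}
```

View pics/w4c.png

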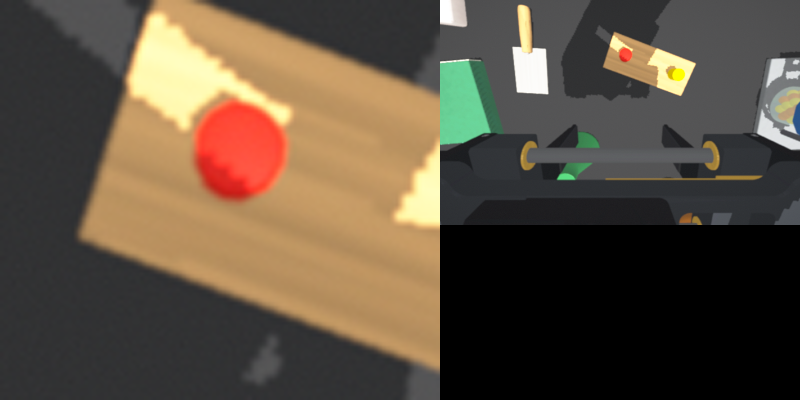

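Red head at (330,97), where the prediction was (331,97). I'll go over it, descend and grip.

Call:
carry_out:
  grip: [-0.4,-0.4,-0.4,-0.4,-0.4]
  linear:
    - [0,0.0095,-0.09]
    - [0,0.0095,-0.09]
    - [0,0,-0.004]
    - [0.06,0,0]
    - [0,0,0]
  turn: [0,0,0,0,0]

```text
t: 8.9
eef_pos: [480.5, -258.1, 156.2]
tcp_rot: [2.349, 1.567, 2.47]
ft_force: [0.2, -1.3, -0.3]
opening: 0.71
```

```bash
python3 -c "
from h import *
plan(480.5,-259.8,70,97)"
```

```text
pos [ 480.5 -258.1  156.2] jaw 96.95 d [ -0.   -1.7 -86.2] lin [ 0.1724 -0.0038  0.    ] turn -0.0002537922947284857 tilt [-0.003  0.002 -1.   ] F [ 0.2 -1.3 -0.3] op 0.71 t 8.9 q6 -2.31
```

Call:
carry_out:
  grip: [-0.4,-0.4,-0.4,1,1]
  linear:
    - [0.07,-0.003,0]
    - [0.07,0,0]
    - [0.032,0,0]
    - [0,0,0]
    - [0,0,0]
  turn: [0,0,0,0,0]

```text
t: 9.4
eef_pos: [482.1, -261.0, 72.9]
tcp_rot: [-0.316, 1.57, -0.194]
ft_force: [1.2, 0.5, 0.9]
opening: 0.586
```

Call:
carry_out:
  grip: [1,1,1,1,1]
  linear:
    - [0,0,0]
    - [0,0,0]
    - [0,0,0]
    - [0,0,0]
    - [0,0,0]
  turn: [0,0,0,0,0]

```text
t: 9.9
eef_pos: [481.5, -261.4, 72.4]
tcp_rot: [-0.45, 1.57, -0.328]
ft_force: [-0.4, 0.7, 3.0]
opening: 0.206
```

Call:
carry_out:
  grip: [1,1,1]
  linear:
    - [0,0,0]
    - [0,0,0]
    - [0,0,0]
  turn: [0,0,0]

```text
t: 10.2
eef_pos: [481.4, -261.4, 72.4]
tcp_rot: [-0.382, 1.57, -0.261]
ft_force: [-1.0, 1.0, 5.4]
opening: 0.205
```

```bash
python3 -c "
from h import *
plan(480.5,-259.8,70,97);print(env.state()['moment'])"
```

```text
pos [ 481.4 -261.4   72.4] jaw 96.96 d [-0.9  1.6 -2.4] lin [ 0.0048  0.0034 -0.0015] turn -0.00022167023172841026 tilt [ 0. -0. -1.] F [-1.   1.   5.4] op 0.205 t 10.2 q6 -2.31
[ 0.07901527  0.17035735 -0.0200221 ]
```

Call:
carry_out:
  grip: [1,1,1,1,1]
  linear:
    - [-0.03,0,0]
    - [-0.05,0,0]
    - [-0.06,0,0]
    - [-0.06,0,0]
    - [-0.02,0,0]
  turn: [0,0,0,0,0]

```text
t: 10.7
eef_pos: [482.0, -261.8, 184.5]
tcp_rot: [-0.719, 1.567, -0.598]
ft_force: [-0.2, -0.6, -0.3]
opening: 0.205
```

Call:
carry_out:
  grip: [1,1,1,1,1]
  linear:
    - [0,0.05,0.005]
    - [0,0.08,0.005]
    - [0,0.08,0.005]
    - [0,0.08,0.005]
    - [0,0.08,0.005]
  turn: [0,0,0,0,0]

```text
t: 11.2
eef_pos: [470.7, -74.7, 181.3]
tcp_rot: [2.638, 1.57, 2.759]
ft_force: [-0.3, -0.7, -0.5]
opening: 0.2
```

Call:
carry_out:
  grip: [1,1,1,1,1]
  linear:
    - [0,0.08,0.005]
    - [0,0.08,0.005]
    - [0,0.08,0.005]
    - [0,0.06,0.005]
    - [0,0.02,0.0015]
  turn: [0,0,0,0,0]

```text
t: 11.7
eef_pos: [461.9, 86.1, 181.4]
tcp_rot: [2.82, 1.57, 2.944]
ft_force: [0.3, 0.6, -1.3]
opening: 0.205
```

Call:
carry_out:
  grip: [1,1,1]
  linear:
    - [0,0,0]
    - [0,0,0]
    - [0,0,0]
  turn: [0,0,0]

```text
t: 12.0
eef_pos: [462.7, 82.8, 181.9]
tcp_rot: [-3.065, 1.57, -2.945]
ft_force: [0.6, -0.1, -0.5]
opening: 0.204
```

```bash
python3 -c "
from h import *
plan(462.6,85.0,152,97)
cv2.imwrite('pics/a3.png',cams.read_camera('scene'));cv2.imwrite('pics/b3.png',cams.read_camera('side'))
a=cv2.imread('pics/a3.png');b=cv2.imread('pics/b3.png')
for n,s in((a,'scene'),(b,'side')): print(proj(s,(462.6,85,92)),proj(s,(462.6,85,122)))
cv2.imwrite('pics/c3.png',np.hstack([cv2.resize(a[135:185,300:350],(400,400),interpolation=2),cv2.resize(b[150:200,248:298],(400,400),interpolation=2)]))
"
```

```text
pos [462.7  82.8 181.9] jaw 96.89 d [ -0.1   2.2 -29.9] lin [0.0598 0.0044 0.0003] turn -0.0005957912255546205 tilt [-0. -0. -1.] F [ 0.6 -0.1 -0.5] op 0.204 t 12.0 q6 -1.65
[328.09916722 162.83966443] [328.2925132  156.43350497]
[272.96955132 188.15254077] [271.88947691 179.71970168]
```

View pics/c3.png

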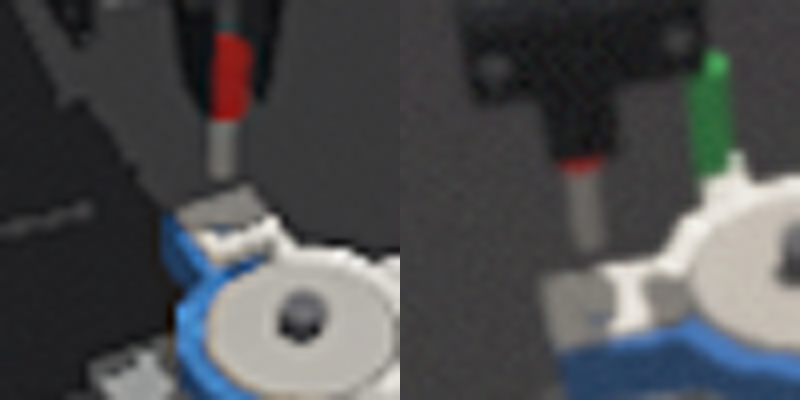

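Call:
carry_out:
  grip: [1,1,1,1]
  linear:
    - [0.02,0.004,0]
    - [0.026,0,0]
    - [0,0,0]
    - [0,0,0]
  turn: [0,0,0,0]

```text
t: 12.5
eef_pos: [462.3, 85.8, 158.8]
tcp_rot: [2.951, 1.57, 3.072]
ft_force: [0.0, 0.3, -0.4]
opening: 0.201
```

Call:
carry_out:
  grip: [1,1]
  linear:
    - [0,0,0]
    - [0,0,0]
  turn: [0,0]

```text
t: 12.7
eef_pos: [462.5, 85.9, 159.5]
tcp_rot: [0.012, 1.57, 0.134]
ft_force: [0.4, 0.9, 0.1]
opening: 0.204
```

Within a millimetre. I'll lower it gently and watch the force.

Call:
carry_out:
  grip: [1,1,1,1,1]
  linear:
    - [0.006,-0.001,0]
    - [0.006,0,0]
    - [0.004,0,0]
    - [0,0,0]
    - [0,0,0]
  turn: [0,0,0,0,0]

```text
t: 13.2
eef_pos: [462.4, 85.4, 151.1]
tcp_rot: [2.617, 1.571, 2.738]
ft_force: [-0.4, -0.5, -0.9]
opening: 0.206
```

Call:
carry_out:
  grip: [1,1,1,1]
  linear:
    - [0.005,0,0]
    - [0.005,0,0]
    - [0,0,0]
    - [0,0,0]
  turn: [0,0,0,0]

```text
t: 13.6
eef_pos: [462.4, 85.4, 146.0]
tcp_rot: [2.589, 1.571, 2.711]
ft_force: [-0.4, 0.0, -1.4]
opening: 0.203
```

No contact force, and the tip is about 6 mm below the mouth, so it has entered. Continuing down.

Call:
carry_out:
  grip: [1,1,1,1,1]
  linear:
    - [0.01,0,0]
    - [0.01,0,0]
    - [0.01,0,0]
    - [0,0,0]
    - [0,0,0]
  turn: [0,0,0,0,0]

```text
t: 14.1
eef_pos: [462.3, 85.3, 130.8]
tcp_rot: [-3.067, 1.57, -2.945]
ft_force: [0.4, -3.0, -3.2]
opening: 0.203
```

Call:
carry_out:
  grip: [1,1,1,1,1]
  linear:
    - [0.01,0,0]
    - [0.01,0,0]
    - [0.01,0,0]
    - [0,0,0]
    - [0,0,0]
  turn: [0,0,0,0,0]

```text
t: 14.6
eef_pos: [462.2, 85.3, 115.5]
tcp_rot: [-3.132, 1.57, -3.011]
ft_force: [-1.4, -5.1, -4.0]
opening: 0.205
```

Call:
carry_out:
  grip: [1,1,1,1,1]
  linear:
    - [0.003,0,0]
    - [0,0,0]
    - [0.002,0,0]
    - [0,0,0]
    - [0,0,0]
  turn: [0,0,0,0,0]

```text
t: 15.1
eef_pos: [462.5, 85.3, 114.3]
tcp_rot: [-0.289, 1.57, -0.167]
ft_force: [-5.0, -6.3, 14.8]
opening: 0.206
```

Seated: the tool feels 15 N upward at the expected home height. I'll open, go down around the lugs and check the picture before squeezing.

Call:
carry_out:
  grip: [-1,-1,-1,-1,-1]
  linear:
    - [0,0,0]
    - [0,0,0]
    - [0,0,0]
    - [0,0,0]
    - [0,0,0]
  turn: [0,0,0,0,0]

```text
t: 15.6
eef_pos: [462.4, 85.5, 113.5]
tcp_rot: [2.153, 1.571, 2.275]
ft_force: [-0.2, -1.0, -0.7]
opening: 0.568
```

Call:
carry_out:
  grip: [-1,-1,-1,-1,-1]
  linear:
    - [0,0,0]
    - [0,0,0]
    - [0,0,0]
    - [0,0,0]
    - [0,0,0]
  turn: [0,0,0,0,0]

```text
t: 16.1
eef_pos: [462.4, 85.4, 113.6]
tcp_rot: [0.959, 1.571, 1.08]
ft_force: [0.5, 0.6, 0.0]
opening: 0.973
```

```bash
python3 -c "
from h import *
plan(462.5,85.3,80,97)
a=cams.read_camera('scene');b=cams.read_camera('side')
cv2.imwrite('pics/c4.png',np.hstack([cv2.resize(a[115:195,290:370],(400,400),interpolation=2),cv2.resize(b[130:210,238:318],(400,400),interpolation=2)]))
"
```

```text
pos [462.4  85.4 113.6] jaw 96.97 d [  0.1  -0.1 -33.6] lin [ 0.0673 -0.0003  0.0001] turn -0.0001685475457935897 tilt [ 0.  0. -1.] F [0.5 0.6 0. ] op 0.973 t 16.1 q6 -1.65
```

View pics/c4.png

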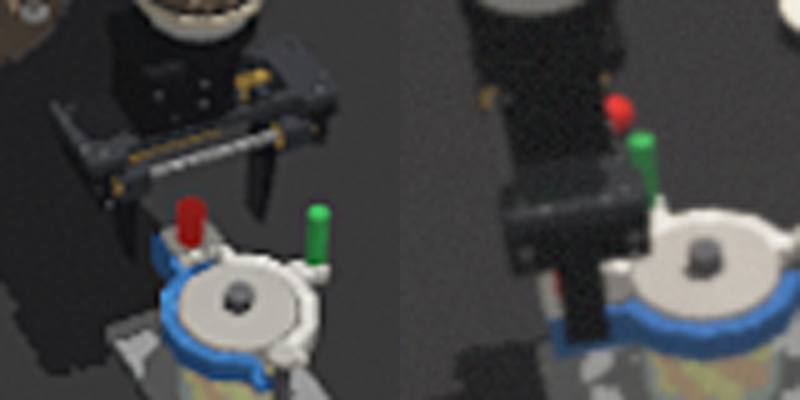

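The pin's head sits on the lugs, the ring is shut and the open fingers straddle the lugs, clear of the post. I'll go down and squeeze.

Call:
carry_out:
  grip: [-1,-1,-1,-1,-1]
  linear:
    - [0.03,0,0]
    - [0.03,0,0]
    - [0.006,0,0]
    - [0,0,0]
    - [0,0,0]
  turn: [0,0,0,0,0]

```text
t: 16.7
eef_pos: [462.6, 85.4, 81.1]
tcp_rot: [0.089, 1.57, 0.211]
ft_force: [-0.2, -0.1, 0.0]
opening: 0.999
```

Call:
carry_out:
  grip: [1,1,1,1,1]
  linear:
    - [0,0,0]
    - [0,0,0]
    - [0,0,0]
    - [0,0,0]
    - [0,0,0]
  turn: [0,0,0,0,0]

```text
t: 17.2
eef_pos: [462.4, 85.4, 80.7]
tcp_rot: [0.781, 1.571, 0.903]
ft_force: [0.7, -0.1, 1.3]
opening: 0.635
```

Call:
carry_out:
  grip: [1,1,1,1,1]
  linear:
    - [0,0,0]
    - [0,0,0]
    - [0,0,0]
    - [0,0,0]
    - [0,0,0]
  turn: [0,0,0,0,0]

```text
t: 17.7
eef_pos: [462.6, 83.8, 80.6]
tcp_rot: [-1.701, 1.569, -1.577]
ft_force: [0.6, -18.9, -0.4]
opening: 0.442
```

Call:
carry_out:
  grip: [1,1,1,1,1]
  linear:
    - [0,0,0]
    - [0,0,0]
    - [0,0,0]
    - [0,0,0]
    - [0,0,0]
  turn: [0,0,0,0,0]

```text
t: 18.2
eef_pos: [462.6, 83.8, 80.6]
tcp_rot: [-1.731, 1.569, -1.608]
ft_force: [0.8, -20.6, -0.5]
opening: 0.445
```

```bash
python3 -c "
from h import *
plan(462.5,85.3,80,97)
a=cams.read_camera('scene');b=cams.read_camera('side')
cv2.imwrite('pics/c5.png',np.hstack([cv2.resize(a[115:195,290:370],(400,400),interpolation=2),cv2.resize(b[130:210,238:318],(400,400),interpolation=2)]))
"
```

```text
pos [462.6  83.8  80.6] jaw 97.06 d [-0.1  1.5 -0.6] lin [0.0011 0.0029 0.0002] turn 0.00035743968983984094 tilt [-0.    -0.002 -1.   ] F [  0.8 -20.6  -0.5] op 0.445 t 18.2 q6 -1.65
```

View pics/c5.png

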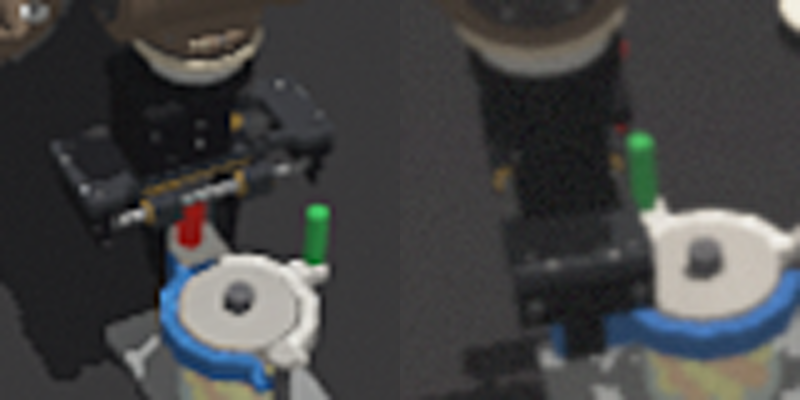

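The opening is 42.3 mm (the lugs are 42), so both are held. But there is 20 N of sideways load because the gripper is 1.5 mm off centre, so I'll recentre.

Call:
carry_out:
  grip: [1,1,1,1,1]
  linear:
    - [0,-0.003,0]
    - [0,0,0]
    - [0,0,0]
    - [0,0,0]
    - [0,0,0]
  turn: [0,0,0,0,0]

```text
t: 18.8
eef_pos: [462.6, 83.7, 80.6]
tcp_rot: [-1.742, 1.57, -1.619]
ft_force: [0.3, -5.5, -0.3]
opening: 0.438
```

Call:
carry_out:
  grip: [1,1,1,1,1]
  linear:
    - [0,-0.001,0]
    - [0,0,0]
    - [0,0,0]
    - [0,0,0]
    - [0,0,0]
  turn: [0,0,0,0,0]

```text
t: 19.3
eef_pos: [462.6, 83.6, 80.6]
tcp_rot: [1.694, 1.571, 1.816]
ft_force: [0.2, 5.4, -1.6]
opening: 0.442
```

```bash
python3 -c "
from h import *
plan(462.6,83.7,80.6,97)
env.job_done()"
```

```text
pos [462.6  83.6  80.6] jaw 96.97 d [0.  0.1 0. ] lin [-0.      0.0001  0.    ] turn -0.00014424688381006314 tilt [-0.  0. -1.] F [ 0.2  5.4 -1.6] op 0.442 t 19.3 q6 -1.65
the job is handed in; nothing more can be done
```

I swung the ring shut by its post, pushed the long red pin home through both lugs and let go of it. The job was handed in at about 19 s, with the fingers squeezing the two lugs from outside.

**Last checks**
- **Ring:** it went to its hard stop. The post moved 0.2 mm for 2 mm commanded, with the force up to about 11 N, and the last pictures show the ring shut.
- **Pin:** it met about 15 N at the expected home height, and its head sits on the lugs in the pictures. The fingers closed at 42 mm, clear of the 20 mm head.
- **Squeeze:** the opening read 42.0 mm, matching the 42 mm width over the lugs. The grip force is fixed at half the maximum (about 30 N), so I could not set the 15 N you asked for. I did not measure the force on each lug separately.
- **Disagreement:** the first squeeze was about 1.6 mm off centre and put about 20 N sideways on the tool. Recentring brought that to about 5 N.
- **Bystanders:** the arm felt no unexpected contact with the short pin or the other things. I did not take a final picture of all of them.

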